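# Seat the pivot cone in its cup and check that it rocks free

### The arm

A 6-joint arm with a two-finger parallel gripper is mounted at the origin on a cart in front of the work surface, level with it; the furniture and walls round the work are solid. World frame = base frame: x ahead of the robot, y to its left, z up, the work surface at z = 0. Lengths are in mm, angles in rad, forces in N, time in s.
With the tool pointing down it reaches from about 325 to 900 mm from the base axis. Payload 3.5 kg.
Tool frame: the origin (TCP) lies at the very end of the fingers, on their centre line; the grasp point (between the pads) lies 19 mm behind it; z points along the fingers, y is the line along which they close (so a half turn about z gives the same grasp; the last joint's range is limited). The gripper opens to 85 mm and grips with 20 to 120 N. Pads are 22 mm wide; open, the fingers measure 114 mm over their backs; the gripper's body (76 mm by 85 mm) begins 54 mm behind the grasp point. The pads swing forward as they close: fully open they stand 13 mm farther back than shut.
Start: joints at [1.029, 0.276, -0.026, 1.268, 0, 1.467], TCP at [265.539, 565.783, 231.313] pointing down, gripper open.
Joint ranges: [-3.12, 3.12], [-0.85, 1.88], [-1.08, 1.24], [-1.95, 2.15], [-1.57, 1.53], [-3.14, 3.14]. Speed limits (rad/s): [2.57, 2.57, 3.14, 3.14, 3.14, 3.14].

### API

Orientations are given as a unit quaternion [w, x, y, z].
In Python, from plant import robot gives the robot as it stands.
- The arm moves only by the shell command python3 -m inch 'ROWS' [OPENING] [FORCE]. ROWS is JSON, a list of rows, each a list of 2 entries, a list of its own where there are three numbers: the shift along the tool's x, y, z in cm, then the turn, a rotation vector about the tool's x, y, z in rad. In form: [[[x, y, z], [ax, ay, az]], ...]. A call has 1 to 8 rows; each row is the pose to reach, as a shift and turn from the pose commanded when the call began, along the tool's axes at that moment; what a row does not reach only later rows make up. A row lasts 1/8 s, in which the tool goes at most 62.5 mm and 10.7 degrees, less where a joint would pass 70% of its speed; a pose out of reach is approached as far as the arm can. A call with a gripper value outside its range is refused whole. OPENING is the finger opening in cm, from 0 to 8.54, set as the call begins (- or left out, the last holds). The fingers move at their own pace and stop on an object; FORCE is the grip in N (left out, the last holds). Time passes only in rows, so rows that repeat a pose let the fingers close. It gives the time, the measured TCP pose, the force, the opening and the grip force at its end, in the units of the state.
- robot.read_state(): the state, without advancing time (a new reading comes with each control period).
- robot.read_camera(name): name is "scene" or "top"; returns a dict with "frame" (480x640x3 uint8, red, green, blue), "mtx" (3x3 intrinsics, pixels), "pose" (4x4, takes a point from camera to world coordinates). Camera axes: x right, y down, z forward; pixel columns grow to the right and rows downward; lengths in mm; the calibration is good to about 2 mm. A picture is of the moment at which its call begins. There is no depth.
- robot.close_job(): hands the job in; it is judged then, once.
The state is a dict: "clock": time; "q": joint angles; "dq": joint speeds; "effort": joint torques, N m; "tcp_pos": TCP position; "ee_rot": TCP orientation; "wrist_force": force on the tool from outside, world axes, zero at the start; "torque": the same for the moment, N m; "width": finger opening in mm; "gripper_force": force on a finger pad.
Only numpy, scipy, OpenCV 4.12 (cv2) and the standard library are available. Lean on these libraries where they do the work, as an engineer would, in place of code of your own. Each camera call takes 0.05 s, during which the arm holds its last target. There are 200 camera calls.

### The job

Take the larger of the two steel cones by its wooden stem, lower it (do not drop it) into the cup that matches it in size until it sits fully home and upright, and let go. Then push its stem sideways near the top so that the cone rocks visibly in the cup, some ten degrees, and let it fall back fully home. Leave the smaller cone standing where it is.

Things in the scene. Friction and masses are not known exactly. Their poses are not given: they have to be found in the camera images.
- big_cone_center (a point): Larger cone, 0.26-0.48 kg: steel, on its narrow foot, with upright round wooden stem. Foot 26 mm across, widening over 18 mm of height to 52 mm, then a 4 mm high rim, then the stem, 20 mm across, 80 mm long; 102 mm high in all. Point: on its axis, half-way up (51 mm above the foot, 29 mm above the rim's top). z: its axis, up; yaw does not matter.
- big_cup_mouth (a point): Larger cup: grey round casting 74 mm across, 45 mm high, on a 94 mm square base fixed to the bench; tapered hole 52 mm across at the mouth. Point: centre of the mouth, 45 mm above the bench. With the larger cone home its taper's wide edge is level with the mouth, its centre 32 to 34 mm above this point. A few newtons sideways high on the stem rock the cone; let go, it falls back upright.
- small_cone_center (a point): The smaller cone, of the same make, to be left alone: foot 18 mm across, widest 34 mm, stem 16 mm across and 80 mm long, 95 mm high in all. This point is on its axis, half-way up.
- small_cup_mouth (a point): The smaller cup, not used: 56 mm across and 45 mm high on a 76 mm square base fixed to the bench, its tapered hole 34 mm across at the mouth. This point is the centre of the mouth, 45 mm above the bench.

How it is judged:
By the outcome, as a careful person would: the job done as asked, in the order asked, and still so for the second after the job is handed in, with the robot touching nothing.
It also fails if it takes over 42 s, if anything falls off the work surface, if the arm or the gripper's body presses on something with over 40 N, if the wrist force passes 120 N, or if a joint passes its speed limit or range.

## Working session

There is one attempt and no reset: what is moved stays moved. The work goes in short steps, Python scripts to look and compute and a shell command to move; the robot and the scene stay as the last step left them, time stands still between calls to the robot, and variables do not carry over. Pictures are saved under pics/ and viewed, at most 10 in all, crops included, and the job is handed in when it is done.

```bash
mkdir -p pics; ls; python3 - <<'E'
from plant import robot
import cv2,numpy as np
for n in("scene","top"):
    c=robot.read_camera(n); cv2.imwrite(f"pics/{n}0.png",c["frame"][:,:,::-1]); print(n,c["mtx"].round(1).tolist(),c["pose"].round(3).tolist())
    np.savez(f"{n}.npz",**c)
s=robot.read_state(); print(s)
E
```

```text
pics
scene [[471.2, 0.0, 316.3], [0.0, 471.2, 252.5], [0.0, 0.0, 1.0]] [[0.544, -0.565, 0.62, -40.223], [-0.839, -0.384, 0.386, -73.448], [0.02, -0.73, -0.683, 667.301], [0.0, 0.0, 0.0, 1.0]]
top [[590.1, 0.0, 323.0], [0.0, 590.1, 238.3], [0.0, 0.0, 1.0]] [[-0.027, -0.99, 0.138, 384.059], [-0.999, 0.021, -0.041, 268.843], [0.038, -0.139, -0.99, 1018.568], [0.0, 0.0, 0.0, 1.0]]
{'clock': 0.1, 'q': array([ 1.02858670e+00,  2.77109994e-01, -2.77664141e-02,  1.26802662e+00,
       -1.22869722e-05,  1.46741530e+00]), 'dq': array([-0.00191886, -0.00270429,  0.00430969,  0.00060331, -0.00016855,
       -0.00198202]), 'effort': array([-1.75991966e-05, -4.46707714e+01,  2.96128553e+01,  8.43671471e-03,
       -1.18310550e-04, -1.53989640e-05]), 'tcp_pos': array([265.17372465, 565.15406451, 230.22791185]), 'ee_rot': array([-3.28316533e-04,  2.17657872e-01,  9.76024560e-01, -1.00089686e-03]), 'wrist_force': array([-0.47833408,  0.51760247, -0.59293885]), 'torque': array([0.06453828, 0.0422434 , 0.01259915]), 'gripper_force': 0.0, 'width': 85.09036013554397}
```

View pics/scene0.png

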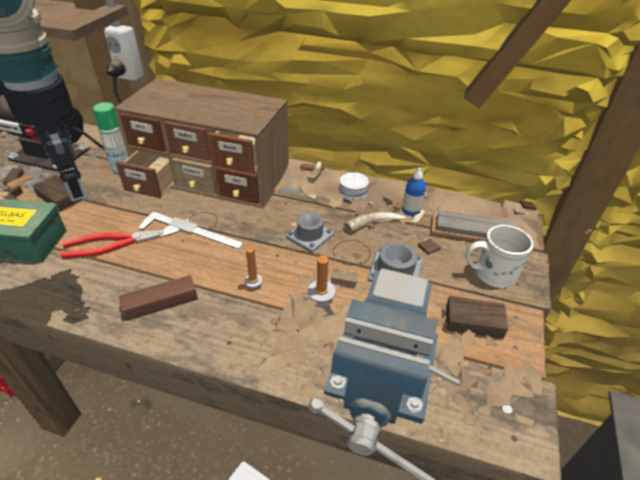

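View pics/top0.png

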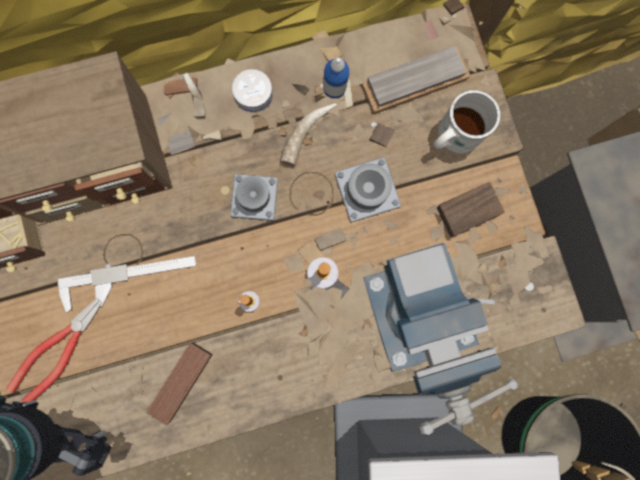

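The scene picture shows the big cone at about (322,280), the big cup at (398,262) and the vise beside it. In the top view the big cone is at (322,272), the big cup at (369,187), and the small cone at (248,302).

```bash
cat >h.py <<'E'
import numpy as np,cv2
def ray(c,uv):
    d=np.linalg.inv(c["mtx"])@np.array([uv[0],uv[1],1.]); return c["pose"][:3,3],c["pose"][:3,:3]@d
def plane(c,uv,z):
    o,d=ray(c,uv); return o+d*(z-o[2])/d[2]
def proj(c,P):
    p=c["pose"][:3,:3].T@(np.array(P)-c["pose"][:3,3]); p=c["mtx"]@p; return p[:2]/p[2]
def tri(r):
    A=0;b=0
    for o,d in r:
        d=d/np.linalg.norm(d);M=np.eye(3)-np.outer(d,d);A=A+M;b=b+M@o
    return np.linalg.solve(A,b)
def stems(c):
    h=cv2.cvtColor(c["frame"],cv2.COLOR_RGB2HSV)
    return cv2.inRange(h,(4,170,110),(18,255,255))
E
python3 - <<'E'
from h import *
out=[]
for n,boxes in(("scene",[(300,240,350,310),(235,235,270,300),(360,235,430,285)]),("top",[(295,245,350,300),(230,285,270,320),(335,155,405,222)])):
    c=dict(np.load(n+".npz")); m=stems(c)
    for x0,y0,x1,y1 in boxes[:2]:
        s=m[y0:y1,x0:x1]; ys,xs=np.nonzero(s); print(n,len(xs),"cent",xs.mean()+x0,ys.mean()+y0,"x",xs.min()+x0,xs.max()+x0,"y",ys.min()+y0,ys.max()+y0)
    for x0,y0,x1,y1 in boxes:
        out.append(cv2.resize(c["frame"][y0:y1,x0:x1,::-1],(260,260),interpolation=cv2.INTER_CUBIC))
cv2.imwrite("pics/crop.png",np.vstack([np.hstack(out[:3]),np.hstack(out[3:])]))
E
```

```text
scene 24 cent 321.625 276.75 x 318 325 y 257 291
scene 18 cent 251.11111111111111 265.94444444444446 x 247 255 y 250 280<stdin>:6: RuntimeWarning: Mean of empty slice.
  ret = ret.dtype.type(ret / rcount)
Traceback (most recent call last):
ValueError: zero-size array to reduction operation minimum which has no identity
```

```bash
python3 - <<'E'
from h import *
out=[]
for n,boxes in(("scene",[(300,240,350,310),(235,235,270,300),(360,235,430,285)]),("top",[(300,250,345,295),(230,285,270,320),(335,155,405,222)])):
    c=dict(np.load(n+".npz"))
    for x0,y0,x1,y1 in boxes:
        p=c["frame"][y0:y1,x0:x1,::-1]; 
        out.append(cv2.resize(p,(260,260),interpolation=cv2.INTER_CUBIC))
        h=cv2.cvtColor(p,cv2.COLOR_BGR2HSV)
        if y1<311 and p.shape[1]<60: print(n,h[::6,p.shape[1]*22//50].tolist())
cv2.imwrite("pics/crop.png",np.vstack([np.hstack(out[:3]),np.hstack(out[3:])]))
E
```

```text
scene [[108, 14, 183], [16, 87, 165], [16, 91, 177], [14, 167, 223], [13, 166, 126], [14, 163, 117], [13, 162, 120], [14, 164, 120], [13, 164, 120], [17, 70, 167], [139, 10, 208], [15, 15, 100]]
scene [[16, 81, 155], [14, 109, 166], [13, 160, 212], [13, 163, 133], [13, 161, 122], [13, 167, 119], [12, 165, 116], [14, 171, 112], [9, 21, 160], [15, 109, 101], [15, 115, 201]]
top [[17, 85, 162], [16, 72, 195], [144, 6, 220], [15, 140, 202], [14, 147, 92], [150, 7, 137], [156, 6, 209], [15, 66, 167]]
```

View pics/crop.png

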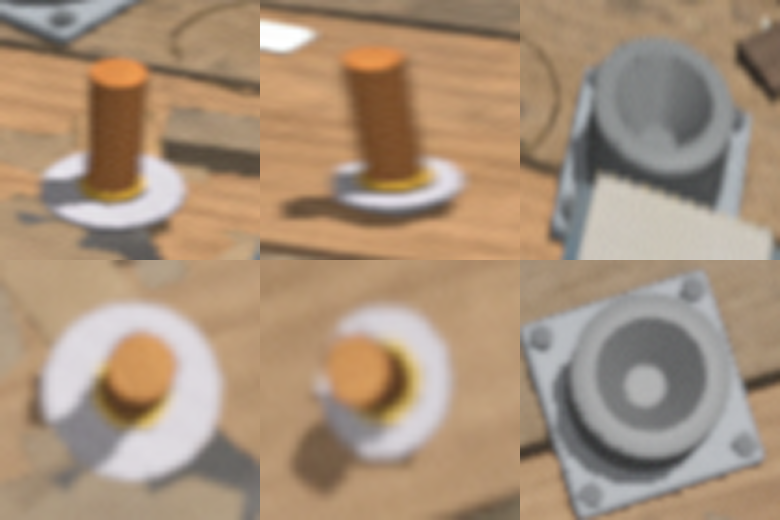

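The crops show the stem tops, cone rim and cup mouth clearly. I'll measure them with masks.

```bash
cat >m.py <<'E'
from h import *
def box(c,b,f):
    x0,y0,x1,y1=b; h=cv2.cvtColor(c["frame"][y0:y1,x0:x1],cv2.COLOR_RGB2HSV).astype(int)
    m=f(h[...,0],h[...,1],h[...,2]).astype(np.uint8)
    n,l,st,ce=cv2.connectedComponentsWithStats(m); k=1+np.argmax(st[1:,4])
    x,y,w,hh,a=st[k]; return np.array([x0+x+(w-1)/2,y0+y+(hh-1)/2]),ce[k]+[x0,y0],(w,hh,a)
E
python3 - <<'E'
from m import *
S=dict(np.load("scene.npz"));T=dict(np.load("top.npz"))
top=lambda h,s,v:(s>120)&(v>165)&(h<18)
a=box(S,(308,250,338,268),top); b=box(T,(312,258,335,280),top); print(a,b)
P=tri([ray(S,a[1]),ray(T,b[1])]);print("stemtop",P, plane(S,a[1],102),plane(T,b[1],102))
rim=lambda h,s,v:(s<35)&(v>120)
r=box(T,(303,252,342,293),rim); print(r,plane(T,r[0],21))
r=box(S,(304,270,340,306),rim); print(r,plane(S,r[0],21))
a=box(S,(238,243,268,260),top); b=box(T,(235,290,262,312),top); print("small",a,b,tri([ray(S,a[1]),ray(T,b[1])]),plane(T,b[1],95))
# cup
g=cv2.GaussianBlur(cv2.cvtColor(T["frame"],cv2.COLOR_RGB2GRAY),(0,0),.7)
print(T["frame"][185,340:402].mean(1).round().tolist());print(T["frame"][160:222,369].mean(1).round().tolist())
u=cv2.resize(g[150:226,330:410],None,fx=6,fy=6,interpolation=cv2.INTER_CUBIC)
for r0,r1 in((80,110),(110,150)):
    C=cv2.HoughCircles(u,cv2.HOUGH_GRADIENT,1,20,param1=60,param2=15,minRadius=r0,maxRadius=r1)
    for x,y,r in C[0][:3]:
        uv=((x+.5)/6-.5+330,(y+.5)/6-.5+150); print(uv,r/6,plane(T,uv,45), plane(T,(uv[0]+r/6,uv[1]),45)-plane(T,uv,45), proj(S,plane(T,uv,45)))
E
```

```text
(array([322., 259.]), array([322.18518519, 259.0617284 ]), (np.int32(13), np.int32(9), np.int32(81))) (array([324. , 268.5]), array([323.8045977 , 268.65517241]), (np.int32(11), np.int32(10), np.int32(87)))
stemtop [464.59567318 229.70130645 101.73723593] [465.04281773 228.76328557 102.        ] [463.96165013 230.56047973 102.        ]
(array([322. , 272.5]), array([322.2513089 , 273.22338569]), (np.int32(31), np.int32(32), np.int32(573))) [464.56634466 230.4143426   21.        ]
(array([321.5, 291.5]), array([324.41810345, 294.05172414]), (np.int32(26), np.int32(20), np.int32(232))) [463.81776712 226.74469078  21.        ]
small (array([249.5, 249. ]), array([249.39622642, 248.88679245]), (np.int32(10), np.int32(7), np.int32(53))) (array([244.5, 300. ]), array([244.8125  , 299.421875]), (np.int32(10), np.int32(9), np.int32(64))) [419.76108507 353.94496436  95.5856657 ] [419.64734136 354.15986486  95.        ]
[175.0, 187.0, 188.0, 178.0, 153.0, 118.0, 99.0, 90.0, 107.0, 139.0, 154.0, 160.0, 164.0, 168.0, 161.0, 144.0, 125.0, 121.0, 121.0, 120.0, 120.0, 121.0, 124.0, 144.0, 166.0, 17
[... 801 characters left out ...]
1   0.        ] [392.0365373  257.85790085]
(np.float32(369.0), np.float32(188.16667)) 16.916666 [603.63867306 147.93383477  45.        ] [ -0.52826569 -28.76687447   0.        ] [395.17493135 255.46763643]
(np.float32(370.16666), np.float32(181.0)) 24.15 [616.01328852 145.47802526  45.        ] [ -0.73603156 -41.16529533   0.        ] [399.11779804 252.33594909]
(np.float32(369.5), np.float32(184.33333)) 20.766666 [610.25591863 146.8322492   45.        ] [-6.40165851e-01 -3.53582726e+01 -1.13686838e-13] [397.19175275 253.74520651]
(np.float32(365.5), np.float32(190.16667)) 20.933332 [600.29293935 154.00568303  45.        ] [ -0.65804049 -35.57284754   0.        ] [391.57152871 255.23823728]
```

```bash
python3 - <<'E'
from m import *
from scipy.ndimage import map_coordinates
S=dict(np.load("scene.npz"));T=dict(np.load("top.npz"))
# edges of mouth: sample circles on plane z=45 along radial rays, find strongest rise 20-32mm (hole), and outer 32-42
for n,c in(("top",T),("scene",S)):
    g=c["frame"].mean(2)
    C=np.array([610.4,146.3]) if n=="top" else np.array([610.,145.])
    for it in range(4):
        pts=[];rs=np.arange(19,33,.25)
        for a in np.arange(0,2*np.pi,np.pi/24):
            uv=np.array([proj(c,[C[0]+r*np.cos(a),C[1]+r*np.sin(a),45]) for r in rs])
            v=map_coordinates(g,[uv[:,1],uv[:,0]],order=1)
            d=v[6:]-v[:-6]; i=np.argmax(d)
            if d[i]>12: pts.append(C+(rs[i]+.75)*np.array([np.cos(a),np.sin(a)]))
        pts=np.array(pts)
        for _ in range(3):
            A=np.c_[2*pts,np.ones(len(pts))]; s=np.linalg.lstsq(A,(pts**2).sum(1),rcond=None)[0]
            R=np.sqrt(s[2]+s[:2]@s[:2]); e=abs(np.linalg.norm(pts-s[:2],axis=1)-R); pts=pts[e<max(1,2*e.std()+.3)]
        C=s[:2]
    print(n,C,R,len(pts),e.std())
E
```

```text
top [610.92607488 146.17948607] 25.304602047681577 48 0.22001337478092203
scene [612.02339718 145.23562634] 25.44740396647381 15 0.22826895971866368
```

```bash
python3 -m inch '[[[-2,-1.4,0],[0,0,0]],[[-6,-4.1,0],[0,0,0]],[[-11,-7.5,0],[0,0,0]],[[-16,-10.9,0],[0,0,0]],[[-21,-14.3,0],[0,0,0]],[[-26,-17.7,0],[0,0,0]],[[-30.5,-20.7,0],[0,0,0]],[[-32.3,-22,0],[0,0,0]]]' 7.0
python3 - <<'E'
from plant import robot
s=robot.read_state(); print(s["clock"],s["tcp_pos"],s["ee_rot"],s["wrist_force"],s["width"])
E
```

```text
clock: 1.1
tcp_pos: [465.2, 225.7, 231.1]
ee_rot: [0.0, 0.22, 0.976, -0.0]
wrist_force: [-0.0, -0.3, -0.9]
width: 70.0
gripper_force: 0.0
1.1 [465.22847018 225.69621365 231.14425271] [ 5.22860051e-05  2.19614892e-01  9.75586516e-01 -4.96754744e-04] [-0.03607095 -0.31155148 -0.90584474] 70.0498645059634
```

```bash
python3 -m inch '[[[0,0,2],[0,0,0]],[[0,0,5],[0,0,0]],[[0,0,5],[0,0,0]],[[0,0,5],[0,0,0]]]'
python3 - <<'E'
from plant import robot
for i in range(3):
    c=robot.read_camera("top");s=robot.read_state(); print(s["clock"],s["tcp_pos"],s["ee_rot"])
E
```

```text
clock: 1.6
tcp_pos: [464.6, 229.0, 182.0]
ee_rot: [0.0, 0.218, 0.976, 0.0]
wrist_force: [0.1, -0.7, 0.9]
width: 69.9
gripper_force: 0.0
1.65 [465.11727424 229.35324294 182.55197875] [8.03463836e-04 2.17716509e-01 9.76011629e-01 4.18989190e-04]
1.7 [465.34211524 229.5515697  182.77130687] [1.05323445e-03 2.17654746e-01 9.76025077e-01 5.92407566e-04]
1.75 [465.36755234 229.68922734 182.7592972 ] [1.10221840e-03 2.17569590e-01 9.76043982e-01 6.35574641e-04]
```

```bash
python3 -m inch '[[[0,0,2.5],[0,0,0]],[[0,0,6],[0,0,0]],[[0,0,9],[0,0,0]],[[0,0,11.5],[0,0,0]],[[0,0,12.3],[0,0,0]],[[0,0,12.3],[0,0,0]],[[0,0,12.3],[0,0,0]]]' && python3 -m inch '[[[0,0,0],[0,0,0]],[[0,0,0],[0,0,0]],[[0,0,0],[0,0,0]],[[0,0,0],[0,0,0]],[[0,0,0],[0,0,0]],[[0,0,0],[0,0,0]]]' 0.8 50
```

```text
clock: 2.62
tcp_pos: [465.8, 229.9, 59.7]
ee_rot: [0.001, 0.218, 0.976, 0.001]
wrist_force: [-0.2, 0.6, -0.5]
width: 70.0
gripper_force: 0.0
clock: 3.38
tcp_pos: [465.0, 229.8, 58.8]
ee_rot: [0.0, 0.218, 0.976, 0.0]
wrist_force: [0.3, 0.8, 3.8]
width: 18.8
gripper_force: 48.7
```

```bash
python3 -m inch '[[[0,0,-0.5],[0,0,0]],[[0,0,-2],[0,0,0]],[[0,0,-4.5],[0,0,0]],[[0,0,-6.5],[0,0,0]],[[0,0,-7.5],[0,0,0]],[[0,0,-8],[0,0,0]],[[0,0,-8],[0,0,0]],[[0,0,-8],[0,0,0]]]'
python3 - <<'E'
from plant import robot
import cv2,numpy as np
o=[]
for n,(x,y) in(("scene",(220,130)),("top",(220,160))):
    c=robot.read_camera(n); np.savez(n+"1.npz",**c); o.append(cv2.resize(c["frame"][y:y+180,x:x+200,::-1],(400,360),interpolation=cv2.INTER_CUBIC))
cv2.imwrite("pics/lift.png",np.hstack(o)); s=robot.read_state();print(s["tcp_pos"],s["ee_rot"],s["wrist_force"],s["torque"])
E
```

```text
clock: 4.38
tcp_pos: [463.7, 229.1, 137.4]
ee_rot: [-0.001, 0.218, 0.976, -0.001]
wrist_force: [-0.3, 0.0, -2.4]
width: 18.8
gripper_force: 48.9
[463.8498964  229.17898947 137.5206177 ] [-6.99496153e-04  2.17626291e-01  9.76031821e-01 -4.38922764e-04] [ 0.57271746 -0.88349768 -3.9710956 ] [0.02139381 0.00489416 0.00843455]
```

View pics/lift.png

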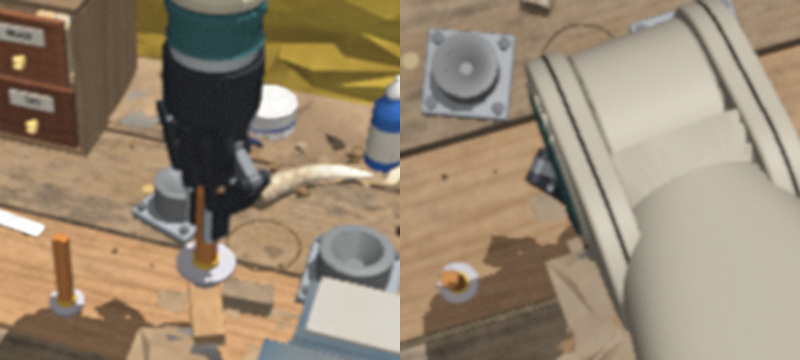

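The lift shows the cone hanging upright in the fingers, its rim at about (323,261) in the scene view, and the small cone untouched. Next I carry it over the cup.

```bash
python3 -m inch '[[[-1.2,-0.1,0],[0,0,0]],[[-4,-0.3,0],[0,0,0]],[[-7.5,-0.6,0],[0,0,0]],[[-11,-0.9,0],[0,0,0]],[[-14,-1.15,0],[0,0,0]],[[-16,-1.3,0],[0,0,0]],[[-16.86,-1.36,0],[0,0,0]],[[-16.86,-1.36,0],[0,0,0]]]' && python3 -m inch '[[[0,0,0],[0,0,0]],[[0,0,1],[0,0,0]],[[0,0,2],[0,0,0]],[[0,0,2],[0,0,0]],[[0,0,2],[0,0,0]]]'
python3 - <<'E'
from plant import robot
from m import *
o=[]
for n,(x,y) in(("scene",(320,170)),("top",(280,110))):
    c=robot.read_camera(n); np.savez(n+"2.npz",**c); o.append(cv2.resize(c["frame"][y:y+120,x:x+130,::-1],(390,360),interpolation=cv2.INTER_CUBIC))
cv2.imwrite("pics/over.png",np.hstack(o)); s=robot.read_state();print(s["tcp_pos"],s["ee_rot"],s["wrist_force"],s["torque"])
c=dict(np.load("scene2.npz")); z=s["tcp_pos"][2]-58.5+21
print(z,proj(c,[611.4,145.7,z]),proj(c,[611.4,145.7,z-21]),proj(c,[611.4,145.7,45]))
E
```

```text
clock: 5.48
tcp_pos: [611.2, 145.4, 138.0]
ee_rot: [-0.0, 0.218, 0.976, -0.0]
wrist_force: [-0.3, 0.8, -3.1]
width: 18.7
gripper_force: 48.9
clock: 6.1
tcp_pos: [611.1, 145.5, 118.1]
ee_rot: [-0.0, 0.218, 0.976, -0.0]
wrist_force: [0.4, 0.0, -3.3]
width: 18.8
gripper_force: 48.9
[611.6243543  145.50326022 118.63034827] [2.91989232e-04 2.17644111e-01 9.76028147e-01 1.12228837e-04] [-1.11735155  0.39753707 -2.08575278] [-0.01818004 -0.04461843 -0.01508379]
81.13034826802996 [400.62781465 239.68019237] [399.07037095 247.88429366] [397.97853891 253.63570587]
```

View pics/over.png

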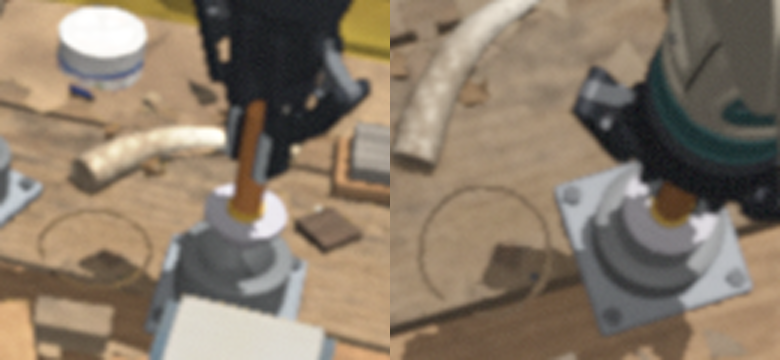

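The view shows the cone hanging just above the mouth, with its rim near (402,241) in scene and (371,185) in top. It is close to concentric, so I lower it in small steps and watch the force.

```bash
python3 - <<'E'
from m import *
c=dict(np.load("top2.npz")); 
for z in(81,45): print(proj(c,[611,146.2,z]))
r=box(c,(345,165,400,205),lambda h,s,v:(s<35)&(v>135)); print(r)
E
python3 -m inch '[[[0,0,0.5],[0,0,0]],[[0,0,1.2],[0,0,0]],[[0,0,1.8],[0,0,0]],[[0,0,2.3],[0,0,0]],[[0,0,2.7],[0,0,0]],[[0,0,2.7],[0,0,0]],[[0,0,2.7],[0,0,0]]]' && python3 -m inch '[[[0,0,0.1],[0,0,0]],[[0,0,0.2],[0,0,0]],[[0,0,0.3],[0,0,0]],[[0,0,0.3],[0,0,0]]]'
```

```text
[372.42342028 178.82864428]
[369.85491152 183.89744305]
(array([389., 192.]), array([388.55291005, 193.11640212]), (np.int32(21), np.int32(25), np.int32(378)))
clock: 7.08
tcp_pos: [611.5, 145.5, 91.5]
ee_rot: [0.0, 0.218, 0.976, 0.0]
wrist_force: [0.1, 0.0, -2.7]
width: 19.4
gripper_force: 48.9
clock: 7.58
tcp_pos: [611.2, 145.4, 88.2]
ee_rot: [-0.0, 0.218, 0.976, -0.0]
wrist_force: [0.2, 0.1, -4.1]
width: 19.1
gripper_force: 48.9
```

```bash
python3 -m inch '[[[0,0,0.1],[0,0,0]],[[0,0,0.1],[0,0,0]],[[0,0,0.2],[0,0,0]],[[0,0,0.2],[0,0,0]]]' && python3 -m inch '[[[0,0,0.1],[0,0,0]],[[0,0,0.1],[0,0,0]]]'&& python3 -m inch '[[[0,0,0.1],[0,0,0]],[[0,0,0.1],[0,0,0]]]'
python3 - <<'E'
from plant import robot
from m import *
c=robot.read_camera("scene"); np.savez("scene3.npz",**c)
s=robot.read_state();print(s["tcp_pos"],s["wrist_force"],s["torque"])
for z in (45,49,69): print(proj(c,[611.4,145.7,z]))
r=box(c,(365,225,430,285),lambda h,s,v:(s<35)&(v>185));print(r)
cv2.imwrite("pics/low.png",cv2.resize(c["frame"][190:290,340:450,::-1],(440,400),interpolation=cv2.INTER_CUBIC))
E
```

```text
clock: 8.07
tcp_pos: [611.5, 145.9, 86.8]
ee_rot: [0.0, 0.218, 0.976, 0.001]
wrist_force: [-1.7, 1.7, 0.7]
width: 18.4
gripper_force: 49.1
clock: 8.32
tcp_pos: [611.5, 146.2, 86.4]
ee_rot: [0.0, 0.217, 0.976, 0.001]
wrist_force: [-2.4, 3.0, 4.6]
width: 18.9
gripper_force: 49.8
clock: 8.57
tcp_pos: [611.5, 146.3, 86.2]
ee_rot: [0.0, 0.217, 0.976, 0.001]
wrist_force: [-4.5, 2.6, 7.5]
width: 18.8
gripper_force: 50.2
[611.50039503 146.30512847  86.1834931 ] [-4.39286887  2.25370435  8.7936556 ] [0.53318434 0.9336026  0.03190076]
[397.97853891 253.63570587]
[398.26477795 252.1278927 ]
[399.7221083  244.45115562]
(array([401.5, 272. ]), array([400.14191419, 277.65676568]), (np.int32(52), np.int32(25), np.int32(606)))
```

View pics/low.png

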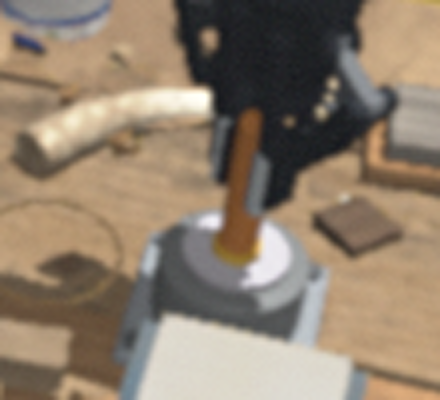

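The cone is in the cup, with its rim near the mouth at about (400,252). The wall pushes it towards tool +x, so I shift that way and watch the force drop.

```bash
python3 -m inch '[[[0.07,0,0],[0,0,0]],[[0.15,0,0],[0,0,0]],[[0.15,0,0],[0,0,0]]]' && python3 -m inch '[[[0.1,0,0],[0,0,0]],[[0.1,0,0],[0,0,0]]]'; python3 - <<'E'
from plant import robot
s=robot.read_state();print(s["tcp_pos"],s["wrist_force"],s["torque"])
E
```

```text
clock: 9.0
tcp_pos: [611.2, 146.5, 86.0]
ee_rot: [0.001, 0.217, 0.976, 0.001]
wrist_force: [-2.1, 0.4, 6.0]
width: 18.6
gripper_force: 49.9
clock: 9.25
tcp_pos: [611.0, 146.6, 86.0]
ee_rot: [0.002, 0.218, 0.976, 0.0]
wrist_force: [-0.7, 0.7, 5.5]
width: 18.9
gripper_force: 49.7
[610.98061978 146.60765515  85.95969154] [-0.67812032  0.74503888  5.47554658] [0.1846916  0.01876457 0.04315112]
```

```bash
python3 -m inch '[[[0,0,0],[0,0,0]],[[0,0,0],[0,0,0]],[[0,0,0],[0,0,0]],[[0,0,0],[0,0,0]]]' 5 && python3 -m inch '[[[0,0,-1],[0,0,0]],[[0,0,-4],[0,0,0]],[[0,0,-8],[0,0,0]],[[0,0,-10],[0,0,0]],[[5,0,-10],[0,0,0]],[[10,0,-10],[0,0,0]],[[12,0,-10],[0,0,0]],[[12,0,-10],[0,0,0]]]'
python3 - <<'E'
from plant import robot
from m import *
o=[]
for n,(x,y) in(("scene",(340,190)),("top",(320,140))):
    c=robot.read_camera(n); np.savez(n+"4.npz",**c); o.append(cv2.resize(c["frame"][y:y+100,x:x+110,::-1],(396,360),interpolation=cv2.INTER_CUBIC))
cv2.imwrite("pics/seat.png",np.hstack(o)); s=robot.read_state();print(s["tcp_pos"],s["ee_rot"],s["wrist_force"])
E
```

```text
clock: 9.75
tcp_pos: [608.8, 146.4, 84.0]
ee_rot: [-0.0, 0.218, 0.976, -0.0]
wrist_force: [-0.2, 0.5, 0.3]
width: 49.7
gripper_force: 0.0
clock: 10.75
tcp_pos: [499.9, 198.0, 185.0]
ee_rot: [0.001, 0.217, 0.976, 0.0]
wrist_force: [0.5, -0.4, 0.4]
width: 50.2
gripper_force: 0.0
[501.90266202 197.42361754 184.93425126] [1.11440867e-03 2.17726342e-01 9.76009180e-01 2.79296456e-04] [ 1.25025567 -0.15867263  0.06136459]
```

View pics/seat.png

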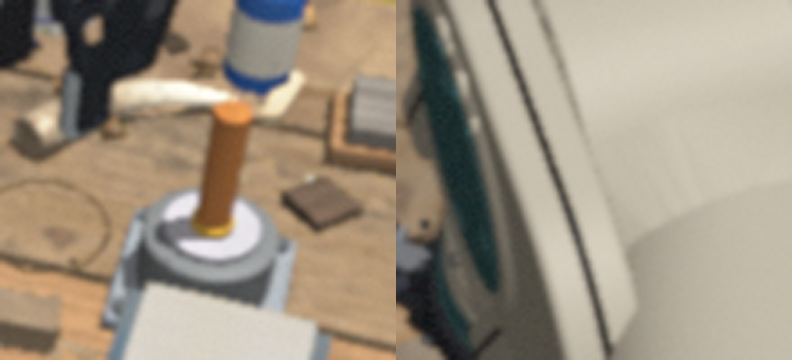

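The cone stands upright in the cup, with its stem top at about (404.7,221) in scene and its rim concentric with the mouth. I check the height and lean in numbers.

```bash
python3 - <<'E'
from m import *
c=dict(np.load("scene4.npz"))
a=box(c,(396,212,414,228),lambda h,s,v:(s>120)&(v>165)&(h<18)); print("top",a,plane(c,a[1],129),proj(c,[612,145.2,129]))
r=box(c,(380,238,425,272),lambda h,s,v:(s<40)&(v>175)); print("rim",r,plane(c,r[0],49),proj(c,[612,145.2,49]))
E
```

```text
top (array([404., 221.]), array([404.75      , 220.78571429]), (np.int32(11), np.int32(7), np.int32(56))) [609.59784428 144.10202282 129.        ] [404.76491193 219.87796993]
rim (array([401. , 253.5]), array([403.83636364, 255.3030303 ]), (np.int32(23), np.int32(16), np.int32(165))) [610.85040637 139.61579963  49.        ] [398.63444049 252.05194663]
```

```bash
python3 -m inch '[[[-1.5,0,0],[0,0,0]],[[-4.5,0,0],[0,0,0]],[[-7.2,0,0.5],[0,0,0]],[[-8.4,0,2],[0,0,0]],[[-8.4,0,4.5],[0,0,0]],[[-8.4,0,6.5],[0,0,0]],[[-8.4,0,7.2],[0,0,0]],[[-8.4,0,7.2],[0,0,0]]]' 0 20 && python3 -m inch '[[[-0.2,0,0],[0,0,0]],[[-0.5,0,0],[0,0,0]],[[-0.8,0,0],[0,0,0]],[[-0.8,0,0],[0,0,0]]]'; python3 - <<'E'
from plant import robot
s=robot.read_state();print(s["tcp_pos"],s["wrist_force"],s["torque"])
E
```

```text
clock: 11.85
tcp_pos: [576.1, 161.5, 111.4]
ee_rot: [-0.001, 0.218, 0.976, -0.0]
wrist_force: [0.9, -0.7, -0.0]
width: 0.1
gripper_force: 0.0
clock: 12.35
tcp_pos: [584.3, 158.3, 112.7]
ee_rot: [0.0, 0.218, 0.976, 0.0]
wrist_force: [-0.8, 0.6, 0.6]
width: 0.4
gripper_force: 0.0
[584.26645454 158.3425436  112.71314067] [-0.78508611  0.55440911  0.63672217] [-0.02576779  0.00379443  0.01695129]
```

```bash
python3 -m inch '[[[-0.3,0,0],[0,0,0]],[[-0.6,0,0],[0,0,0]],[[-0.9,0,0],[0,0,0]],[[-1.2,0,0],[0,0,0]]]' && python3 -m inch '[[[-0.2,0,0],[0,0,0]],[[-0.4,0,0],[0,0,0]],[[-0.5,0,0],[0,0,0]],[[-0.5,0,0],[0,0,0]]]'; python3 - <<'E'
from plant import robot
from m import *
c=robot.read_camera("scene"); np.savez("scene5.npz",**c)
s=robot.read_state();print(s["tcp_pos"],s["wrist_force"],s["torque"])
cv2.imwrite("pics/push.png",cv2.resize(c["frame"][180:290,340:450,::-1],(440,440),interpolation=cv2.INTER_CUBIC))
E
```

```text
clock: 12.85
tcp_pos: [594.4, 153.5, 112.3]
ee_rot: [-0.0, 0.218, 0.976, 0.0]
wrist_force: [-1.8, 1.2, 0.7]
width: 0.3
gripper_force: 0.8
clock: 13.35
tcp_pos: [599.1, 151.2, 112.4]
ee_rot: [0.0, 0.218, 0.976, 0.0]
wrist_force: [-1.6, 0.3, 1.7]
width: 0.2
gripper_force: 0.8
[599.11957767 151.16748012 112.36859956] [-1.08921785  0.9034067   0.7497925 ] [ 0.14497262  0.27049379 -0.01771937]
```

View pics/push.png

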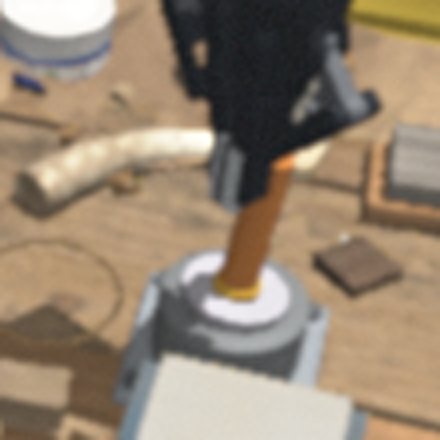

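The stem leans away from the fingers by about 7 degrees, its top now at about (412,220) in scene. I push a little farther and take a reading there.

```bash
python3 -m inch '[[[-0.2,0,0],[0,0,0]],[[-0.4,0,0],[0,0,0]],[[-0.6,0,0],[0,0,0]],[[-0.6,0,0],[0,0,0]]]'; python3 - <<'E'
from plant import robot
from m import *
c=robot.read_camera("scene"); np.savez("scene6.npz",**c)
s=robot.read_state();print(s["tcp_pos"],s["wrist_force"])
from m import *
def axis(f,b):
    c=dict(np.load(f));x0,y0,x1,y1=b
    h=cv2.cvtColor(c["frame"][y0:y1,x0:x1],cv2.COLOR_RGB2HSV).astype(int)
    m=(h[...,1]>120)&(h[...,0]<18)&(h[...,2]<175)&(h[...,2]>60)
    ys,xs=np.nonzero(m); v=cv2.fitLine(np.c_[xs,ys].astype(np.float32),cv2.DIST_HUBER,0,.01,.01).ravel(); return len(xs),v[:2]*np.sign(-v[1])
for f in("scene4.npz","scene5.npz","scene6.npz"):
    n,v=axis(f,(392,226,416,250)); print(f,n,np.degrees(np.arctan2(v[0],-v[1])))
# expected image angle for tilt t along -x_t about the z=45 centre
d=np.array([.905,-.425,0])
for t in(0,5,8,10,12,15):
    P=np.array([611.4,145.7,49]);Q=P+80*(np.sin(np.radians(t))*d+np.cos(np.radians(t))*np.array([0,0,1]))
    e=proj(c,Q)-proj(c,P);print(t,np.degrees(np.arctan2(e[0],-e[1])))
E
```

```text
clock: 13.9
tcp_pos: [604.9, 148.5, 112.3]
ee_rot: [0.0, 0.218, 0.976, -0.0]
wrist_force: [-0.8, 1.2, 0.5]
width: -0.1
gripper_force: 0.6
[604.77806947 148.51637783 112.28216107] [-0.07331938  0.53660217  0.01783535]
scene4.npz 220 14.848378
scene5.npz 201 26.755297
scene6.npz 205 30.486616
0 10.74896457539111
5 15.20953647015386
8 17.66667624771682
10 19.22496993277856
12 20.725310290227206
15 22.87732456886553
```

The lean is about 12 degrees from the geometry (14 mm at 67 mm height). I back off and let the cone fall home.

```bash
python3 -m inch '[[[1,0,0],[0,0,0]],[[3,0,0],[0,0,0]],[[5,0,0],[0,0,0]],[[6,0,-2],[0,0,0]],[[8,0,-6],[0,0,0]],[[12,0,-7],[0,0,0]],[[13,0,-7],[0,0,0]],[[13,0,-7],[0,0,0]]]'&& python3 -m inch '[[[0,0,0],[0,0,0]],[[0,0,0],[0,0,0]],[[0,0,0],[0,0,0]],[[0,0,0],[0,0,0]]]'; python3 - <<'E'
from plant import robot
from m import *
c=robot.read_camera("scene")
a=box(c,(396,212,414,228),lambda h,s,v:(s>120)&(v>165)&(h<18)); print("top",a,plane(c,a[1],129)); s=robot.read_state();print(s["tcp_pos"],s["clock"])
b=dict(np.load("scene4.npz")); print("diff vs seated", np.abs(c["frame"][215:270,380:425].astype(int)-b["frame"][215:270,380:425]).mean())
cv2.imwrite("pics/end.png",cv2.resize(c["frame"][190:310,230:450,::-1],(770,420),interpolation=cv2.INTER_CUBIC))
E
```

```text
clock: 14.95
tcp_pos: [486.6, 204.2, 183.0]
ee_rot: [0.001, 0.217, 0.976, 0.0]
wrist_force: [1.2, 0.0, 0.0]
width: -0.3
gripper_force: 0.0
clock: 15.45
tcp_pos: [487.1, 203.7, 182.0]
ee_rot: [-0.0, 0.218, 0.976, -0.0]
wrist_force: [-0.5, 1.0, -0.3]
width: 0.3
gripper_force: 0.0
top (array([410. , 217.5]), array([410.46875, 217.1875 ]), (np.int32(7), np.int32(6), np.int32(32))) [625.07475908 139.88008931 129.        ]
[487.00046306 203.71438839 182.07600198] 15.5
diff vs seated 13.956902356902356
```

View pics/end.png

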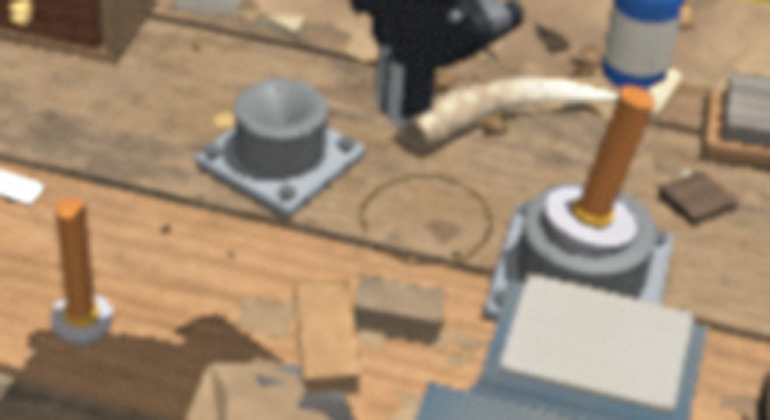

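The end picture shows the cone still leaning away (stem top at (411,217) in scene, where (404.7,221) is home). It may be stuck, so I check whether it is still moving.

```bash
python3 - <<'E'
from plant import robot
from m import *
for i in range(3):
    c=robot.read_camera("scene")
    a=box(c,(396,206,418,228),lambda h,s,v:(s>120)&(v>165)&(h<18)); print(a[1:])
def axis(c,b):
    x0,y0,x1,y1=b
    h=cv2.cvtColor(c["frame"][y0:y1,x0:x1],cv2.COLOR_RGB2HSV).astype(int)
    m=(h[...,1]>120)&(h[...,0]<18)&(h[...,2]<175)&(h[...,2]>60)
    ys,xs=np.nonzero(m); v=cv2.fitLine(np.c_[xs,ys].astype(np.float32),cv2.DIST_HUBER,0,.01,.01).ravel(); return v[2:]+[x0,y0],v[:2]*np.sign(-v[1])
p,v=axis(c,(392,222,418,250)); print(p,np.degrees(np.arctan2(v[0],-v[1])))
E
```

```text
(array([411.47727273, 217.56818182]), (np.int32(10), np.int32(7), np.int32(44)))
(array([411.39534884, 217.48837209]), (np.int32(10), np.int32(6), np.int32(43)))
(array([411.39534884, 217.48837209]), (np.int32(10), np.int32(6), np.int32(43)))
[404.84391785 235.31523705] 24.83997
```

It rests jammed at about 10 degrees. I go round over the top and nudge the stem back from the far side, watching the stem top.

```bash
python3 -m inch '[[[-2,0,0],[0,0,0]],[[-6,0,0],[0,0,0]],[[-11,0,0],[0,0,0]],[[-16,0,0],[0,0,0]],[[-18.2,0,0],[0,0,0]],[[-19.2,0,0],[0,0,0]],[[-19.2,0,0],[0,0,0]]]'&& python3 -m inch '[[[0,0,2],[0,0,0]],[[0,0,4.5],[0,0,0]],[[0,0,6.2],[0,0,0]],[[0,0,6.7],[0,0,0]],[[0,0,6.7],[0,0,0]],[[0,0,6.7],[0,0,0]]]'; cat >look.py <<'E'
from plant import robot
from m import *
import sys
c=robot.read_camera("scene");s=robot.read_state()
d=s["tcp_pos"]-[611,146,0]
print("clk",round(s["clock"],2),"xt",d@[-.905,.425,0],"yt",d@[.425,.905,0],"z",d[2],"F",s["wrist_force"].round(1))
try:
    a=box(c,(394,206,420,230),lambda h,s,v:(s>120)&(v>165)&(h<18)); print("top",a[1:],"home 404.75 220.79")
except Exception as e: print(e)
np.savez("last.npz",**c)
E
python3 look.py
```

```text
clock: 16.52
tcp_pos: [661.1, 121.8, 182.0]
ee_rot: [-0.0, 0.218, 0.976, -0.0]
wrist_force: [0.0, -0.2, -0.2]
width: -0.0
gripper_force: 0.0
clock: 17.27
tcp_pos: [661.5, 122.5, 116.5]
ee_rot: [0.001, 0.218, 0.976, 0.0]
wrist_force: [-0.4, -0.3, -0.6]
width: -0.0
gripper_force: 0.0
clk 17.32 xt -55.75047943110353 yt 0.14668272252167242 z 116.52628599375021 F [ 0.7  0.8 -0.6]
attempt to get argmax of an empty sequence
```

```bash
python3 -m inch '[[[0.5,0,0],[0,0,0]],[[1.3,0,0],[0,0,0]],[[2.0,0,0],[0,0,0]],[[2.3,0,0],[0,0,0]],[[2.6,0,0],[0,0,0]],[[2.9,0,0],[0,0,0]],[[3.2,0,0],[0,0,0]],[[3.2,0,0],[0,0,0]]]'; cat >>look.py <<'E'
h=cv2.cvtColor(c["frame"][222:250,388:420],cv2.COLOR_RGB2HSV).astype(int)
m=(h[...,1]>120)&(h[...,0]<18)&(h[...,2]<200)&(h[...,2]>40)
ys,xs=np.nonzero(m)
if len(xs)>30:
    v=cv2.fitLine(np.c_[xs,ys].astype(np.float32),cv2.DIST_HUBER,0,.01,.01).ravel(); w=v[:2]*np.sign(-v[1]); k=(240-222-v[3])/v[1]
    print("axis x@row240",388+v[2]+k*v[0],"ang",np.degrees(np.arctan2(w[0],-w[1])))
E
python3 look.py; python3 - <<'E'
import numpy as np; exec(open('look.py').read().split("np.savez")[0].split("c=robot")[0])
c=dict(np.load("scene4.npz"))
exec(open('look.py').read().split('**c)\n')[1])
E
```

```text
clock: 18.32
tcp_pos: [631.4, 136.0, 115.2]
ee_rot: [-0.0, 0.218, 0.976, -0.0]
wrist_force: [1.2, 0.4, 0.2]
width: -0.1
gripper_force: 0.0
clk 18.38 xt -22.83147890476939 yt -0.3970024733909359 z 115.21286723872174 F [ 1.2 -1.   0.2]
attempt to get argmax of an empty sequence
axis x@row240 400.68198 ang 15.097378
axis x@row240 400.6041 ang 12.907455
```

```bash
python3 -m inch '[[[0.1,0,0],[0,0,0]],[[0.2,0,0],[0,0,0]],[[0.3,0,0],[0,0,0]],[[0.3,0,0],[0,0,0]]]'; python3 look.py; python3 -m inch '[[[-0.5,0,0],[0,0,0]],[[-1.5,0,0],[0,0,0]],[[-1.5,0,-3],[0,0,0]],[[-1.5,0,-7],[0,0,0]],[[2,0,-7],[0,0,0]],[[7,0,-7],[0,0,0]],[[9,0,-7],[0,0,0]],[[9,0,-7],[0,0,0]]]'; python3 look.py
```

```text
clock: 18.88
tcp_pos: [629.2, 137.1, 115.5]
ee_rot: [0.0, 0.218, 0.976, 0.0]
wrist_force: [0.2, -0.3, 0.8]
width: 0.2
gripper_force: 0.4
clk 18.93 xt -20.27528133441271 yt -0.25665446859630187 z 115.49551334734664 F [0.7 0.2 1.4]
attempt to get argmax of an empty sequence
axis x@row240 400.23666 ang 13.244457
clock: 19.92
tcp_pos: [547.1, 175.7, 185.4]
ee_rot: [0.0, 0.217, 0.976, -0.0]
wrist_force: [1.8, 0.5, 0.5]
width: -0.3
gripper_force: 0.0
clk 19.98 xt 69.21756660982734 yt -0.04679284687870016 z 185.53973066159764 F [ 0.2 -0.   0. ]
top (array([404.57142857, 220.94642857]), (np.int32(11), np.int32(7), np.int32(56))) home 404.75 220.79
axis x@row240 400.45486 ang 12.89224
```

The cone is home again (stem top at 404.6,220.9). I repeat the rock from higher up, quicker, and a little smaller, so that it can fall back by itself.

```bash
python3 -m inch '[[[-1,0,0.5],[0,0,0]],[[-3,0,2],[0,0,0]],[[-3.5,0,4.5],[0,0,0]],[[-3.5,0,6],[0,0,0]],[[-3.8,0,6.3],[0,0,0]],[[-4.4,0,6.3],[0,0,0]],[[-4.5,0,6.3],[0,0,0]],[[-4.5,0,6.3],[0,0,0]]]'; python3 look.py
```

```text
clock: 20.98
tcp_pos: [589.0, 156.4, 123.3]
ee_rot: [0.001, 0.218, 0.976, 0.0]
wrist_force: [0.6, 0.7, 0.2]
width: -0.4
gripper_force: 0.0
clk 21.02 xt 24.61949729279068 yt -0.04364664089716634 z 123.12929384086534 F [-0.8  0.9  0.5]
top (array([406.1025641 , 220.94871795]), (np.int32(7), np.int32(8), np.int32(39))) home 404.75 220.79
axis x@row240 400.58417 ang 15.920518
```

```bash
python3 -m inch '[[[-0.6,0,0],[0,0,0]],[[-1.6,0,0],[0,0,0]],[[-1.65,0,0],[0,0,0]]]'; python3 look.py; python3 -m inch '[[[2,0,0],[0,0,0]],[[6,0,0],[0,0,0]],[[7,0,-2],[0,0,0]],[[7.5,0,-6],[0,0,0]],[[7.5,0,-6],[0,0,0]]]'; python3 look.py
```

```text
clock: 21.4
tcp_pos: [604.2, 148.9, 122.5]
ee_rot: [0.0, 0.218, 0.976, 0.0]
wrist_force: [-0.2, -0.4, 0.1]
width: -0.1
gripper_force: 0.2
clk 21.45 xt 7.7254702587154105 yt -0.3618107474540717 z 122.31910800446913 F [ 0.5 -0.6  0.3]
top (array([412.57142857, 218.61904762]), (np.int32(4), np.int32(6), np.int32(21))) home 404.75 220.79
axis x@row240 402.47388 ang 26.629868
clock: 22.08
tcp_pos: [537.7, 182.3, 187.2]
ee_rot: [0.004, 0.217, 0.976, 0.002]
wrist_force: [1.0, 0.3, -0.7]
width: 0.1
gripper_force: 0.0
clk 22.12 xt 82.49657904710179 yt 0.8853632327495953 z 185.21555983474266 F [ 0.6  0.1 -0.4]
top (array([410.13043478, 217.95652174]), (np.int32(9), np.int32(7), np.int32(46))) home 404.75 220.79
axis x@row240 402.2844 ang 23.169935
```

It stuck again near 10 degrees, while at 7 degrees the restoring force was still about 1.5 N. So I nudge it home from the far side and carry on into a slightly smaller rock the other way, checking the force at the peak.

```bash
python3 -m inch '[[[-3,0,0],[0,0,0]],[[-8,0,0],[0,0,0]],[[-12,0,0],[0,0,0]],[[-13.4,0,0.5],[0,0,0]],[[-13.4,0,3],[0,0,0]],[[-13.4,0,5.5],[0,0,0]],[[-13.4,0,6.2],[0,0,0]],[[-13.4,0,6.2],[0,0,0]]]'; python3 look.py;  python3 -m inch '[[[0.8,0,0],[0,0,0]],[[1.6,0,0],[0,0,0]],[[2.1,0,0],[0,0,0]],[[2.5,0,0],[0,0,0]],[[2.9,0,0],[0,0,0]],[[2.9,0,0],[0,0,0]]]'; python3 look.py
```

```text
clock: 23.12
tcp_pos: [655.5, 124.4, 119.6]
ee_rot: [-0.001, 0.217, 0.976, -0.0]
wrist_force: [0.2, 0.7, -0.4]
width: 0.2
gripper_force: 0.0
clk 23.18 xt -50.25943617176814 yt -0.17566241942202587 z 120.7101449757802 F [ 0.6 -0.4  1.2]
attempt to get argmax of an empty sequence
axis x@row240 402.268 ang 23.25657
clock: 23.92
tcp_pos: [630.1, 136.7, 120.3]
ee_rot: [-0.0, 0.218, 0.976, 0.0]
wrist_force: [0.3, 0.0, -0.2]
width: -0.0
gripper_force: 0.0
clk 23.98 xt -21.374974208697218 yt -0.3574559350397323 z 120.27024785516082 F [ 0.2 -0.2 -0.1]
attempt to get argmax of an empty sequence
axis x@row240 400.46353 ang 14.190351
```

```bash
python3 -m inch '[[[0.5,0,0],[0,0,0]],[[0.95,0,0],[0,0,0]],[[0.95,0,0],[0,0,0]]]'; for i in 1 2 3; do python3 look.py; done
```

```text
clock: 24.35
tcp_pos: [621.7, 140.7, 120.6]
ee_rot: [0.0, 0.218, 0.976, 0.0]
wrist_force: [1.3, 0.1, 0.5]
width: 0.3
gripper_force: 0.5
clk 24.4 xt -11.908159540641869 yt -0.26424865497428723 z 120.48300637294479 F [0.1 0.6 0.4]
attempt to get argmax of an empty sequence
axis x@row240 399.15558 ang 4.3824854
clk 24.45 xt -11.923688690663303 yt -0.30969676224793036 z 120.38712136717947 F [ 0.7 -0.3  0.9]
attempt to get argmax of an empty sequence
axis x@row240 399.14084 ang 5.4529133
clk 24.5 xt -11.955633713962879 yt -0.3481823715264719 z 120.31732213538271 F [ 0.4 -0.9  0.9]
attempt to get argmax of an empty sequence
axis x@row240 399.11288 ang 5.5845714
```

```bash
python3 -m inch '[[[-1,0,0],[0,0,0]],[[-2,0,0],[0,0,0]],[[-2,0,0],[0,0,0]]]'; for i in 1 2; do python3 look.py; done
```

```text
clock: 24.88
tcp_pos: [640.8, 131.5, 120.1]
ee_rot: [0.0, 0.218, 0.976, 0.0]
wrist_force: [-0.2, -0.1, 0.5]
width: 0.5
gripper_force: 0.0
clk 24.93 xt -32.51971895778248 yt -0.5205653626410714 z 120.03308653297621 F [ 0.2 -0.6 -0.3]
attempt to get argmax of an empty sequence
axis x@row240 399.24756 ang 4.8121457
clk 24.98 xt -32.111589826256846 yt -0.5178999698677633 z 120.01257000343671 F [-0.3 -0.3 -0.5]
attempt to get argmax of an empty sequence
axis x@row240 399.16248 ang 5.837009
```

It stays leaning at about 7 degrees: friction holds the tilt rather than letting it drop. I nudge it home from the near side and then check from both cameras.

```bash
python3 -m inch '[[[-0.5,0,-2],[0,0,0]],[[-0.5,0,-6],[0,0,0]],[[4,0,-6.3],[0,0,0]],[[8.5,0,-6],[0,0,0]],[[8.5,0,-2.5],[0,0,0]],[[8.5,0,0],[0,0,0]],[[8.2,0,0.3],[0,0,0]],[[7.5,0,0.3],[0,0,0]]]'; python3 look.py;  python3 -m inch '[[[-0.5,0,0],[0,0,0]],[[-0.9,0,0],[0,0,0]],[[-1.2,0,0],[0,0,0]],[[-1.5,0,0],[0,0,0]],[[-1.5,0,0],[0,0,0]]]'; python3 look.py
```

```text
clock: 25.98
tcp_pos: [572.4, 163.9, 117.8]
ee_rot: [0.0, 0.218, 0.976, 0.0]
wrist_force: [0.7, -0.0, -0.2]
width: 0.2
gripper_force: 0.0
clk 26.02 xt 40.68322363591292 yt 0.31734296988899696 z 118.5721942286145 F [ 1.8  0.6 -0.4]
top (array([402.02777778, 222.83333333]), (np.int32(9), np.int32(6), np.int32(36))) home 404.75 220.79
axis x@row240 399.2631 ang 2.9706786
clock: 26.65
tcp_pos: [585.7, 157.5, 117.3]
ee_rot: [0.0, 0.218, 0.976, 0.0]
wrist_force: [0.7, -0.4, 0.3]
width: 0.1
gripper_force: 0.0
clk 26.7 xt 27.97774379871279 yt -0.39622298979337234 z 117.25846642795042 F [-0.5 -0.4  0.3]
top (array([404.29166667, 222.54166667]), (np.int32(6), np.int32(6), np.int32(24))) home 404.75 220.79
axis x@row240 399.90964 ang 13.092541
```

```bash
python3 -m inch '[[[-0.3,0,0],[0,0,0]],[[-0.4,0,0],[0,0,0]],[[1.3,0,0],[0,0,0]],[[1.3,0,0],[0,0,0]]]'; python3 look.py
```

```text
clock: 27.2
tcp_pos: [571.8, 163.6, 117.0]
ee_rot: [-0.001, 0.217, 0.976, -0.0]
wrist_force: [0.5, 0.4, 0.1]
width: -0.5
gripper_force: 0.0
clk 27.25 xt 42.14945547413218 yt -0.4968055285213988 z 117.19861039120177 F [ 0.5 -0.3 -0.4]
top (array([404.93548387, 222.09677419]), (np.int32(8), np.int32(6), np.int32(31))) home 404.75 220.79
axis x@row240 400.1798 ang 9.457501
```

```bash
python3 -m inch '[[[-0.9,0,0],[0,0,0]],[[-1.7,0,0],[0,0,0]],[[-2.0,0,0],[0,0,0]],[[-2.15,0,0],[0,0,0]],[[-2.15,0,0],[0,0,0]]]';  python3 -m inch '[[[1,0,0],[0,0,0]],[[3,0,0],[0,0,0]],[[3,0,0],[0,0,0]]]'; python3 look.py
```

```text
clock: 27.88
tcp_pos: [593.2, 153.9, 117.2]
ee_rot: [-0.0, 0.218, 0.976, -0.0]
wrist_force: [-0.8, 0.4, 1.2]
width: -0.1
gripper_force: 0.3
clock: 28.25
tcp_pos: [563.5, 167.4, 117.0]
ee_rot: [-0.001, 0.217, 0.976, -0.0]
wrist_force: [0.9, -0.1, -0.4]
width: 0.4
gripper_force: 0.0
clk 28.3 xt 50.820166876263684 yt -0.4631753920969044 z 117.2968951154798 F [ 0.4  0.3 -1.1]
top (array([406.61111111, 221.38888889]), (np.int32(9), np.int32(7), np.int32(36))) home 404.75 220.79
axis x@row240 400.89926 ang 13.302208
```

```bash
python3 -m inch '[[[1,0,-3],[0,0,0]],[[3,2,-6.5],[0,0,0]],[[6.5,6,-6.5],[0,0,0]],[[10,10,-6.5],[0,0,0]],[[13,13.5,-6.5],[0,0,0]],[[14,15,-6.5],[0,0,0]]]'; python3 look.py; python3 - <<'E'
from plant import robot
from m import *
S=robot.read_camera("scene");T=robot.read_camera("top");np.savez("sE.npz",**S);np.savez("tE.npz",**T)
f=lambda h,s,v:(s>120)&(v>165)&(h<18)
p=proj(T,[611,146.2,129]).astype(int);print("pred top",proj(T,[611,146.2,129]))
a=box(S,(396,210,416,228),f); b=box(T,(p[0]-12,p[1]-12,p[0]+13,p[1]+13),f);print(a,b)
print(tri([ray(S,a[1]),ray(T,b[1])]),plane(T,b[1],129),plane(S,a[1],129))
q=proj(T,[611,146.2,49]).astype(int)
r=box(T,(q[0]-24,q[1]-24,q[0]+25,q[1]+25),lambda h,s,v:(s<40)&(v>185));print(r,plane(T,r[0],49))
cv2.imwrite("pics/fin.png",np.hstack([cv2.resize(S["frame"][200:280,360:440,::-1],(390,390),interpolation=cv2.INTER_CUBIC),cv2.resize(T["frame"][145:225,330:410,::-1],(390,390),interpolation=cv2.INTER_CUBIC)]))
E
```

```text
clock: 29.05
tcp_pos: [502.4, 364.2, 182.5]
ee_rot: [0.0, 0.216, 0.976, 0.0]
wrist_force: [-0.3, -0.9, 0.8]
width: -0.2
gripper_force: 0.0
clk 29.1 xt 191.2200293287928 yt 152.29547009430846 z 182.40533440046644 F [ 1.   1.7 -0.1]
top (array([405.46153846, 220.53846154]), (np.int32(11), np.int32(6), np.int32(52))) home 404.75 220.79
axis x@row240 400.87814 ang 13.215157
pred top [376.15865796 171.45737562]
(array([405. , 220.5]), array([405.46153846, 220.53846154]), (np.int32(11), np.int32(6), np.int32(52))) (array([376., 171.]), array([376.38636364, 171.25      ]), (np.int32(11), np.int32(11), np.int32(88)))
[612.28197391 144.74390155 127.30682953] [611.3242541  145.83169693 129.        ] [610.98077477 143.33420151 129.        ]
(array([375.5, 187. ]), array([377.90163934, 188.84699454]), (np.int32(20), np.int32(23), np.int32(183))) [604.54435438 137.35101973  49.        ]
```

View pics/fin.png

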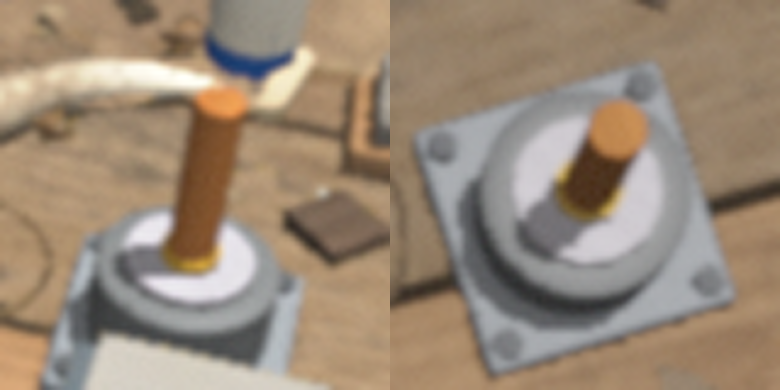

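The last picture shows the cone upright and concentric in the cup. In the top view the stem top is at (376.4,171.3), against (376.2,171.5) predicted for fully home, which is under 0.5 degrees of lean. I have too little time left to rock it again and mend another jam safely, so I hand in.

```bash
python3 -c "
from plant import robot
print(robot.close_job())"
```

```text
the job is handed in; nothing more can be done
None
```

The larger cone is home and upright in its cup and the smaller one was not touched, but the cone never fell back by itself: each of the three rocks (about 12, 10 and 7 degrees) stuck in the lean, and I had to nudge it home with the fingers before handing in at about 29 s.

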